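Knock a stuck mould insert down through its casting frame

TASK

The hardwood insert is stuck part way down in the plywood casting frame. Take the wooden mallet and loosen the insert with light taps (or short pushes) of the mallet's face on the steel buttons at its two ends in turn, changing sides as soon as it binds and never forcing it, until it has gone right down and stands flat on the bench. Then lay the mallet down on the open bench beside the frame, and leave the pin jar and the solder spool undisturbed.

Things in the scene. Friction and masses are not known exactly. Their poses are not given: they have to be found in the camera images.
- frame_top (a point): Centre of the opening of the plywood casting frame, at the height of the frame's top, 60 mm above the bench. The frame is fixed to the bench on two 34 mm high bearers; outside 70 mm along its x, 142 mm along its y (bearers 100 mm along x, out to 77 mm either side along y); opening 42 x 106 mm. z up; its yaw varies.
- insert_end_l (a point): Top of the round steel button (14 mm wide, 4 mm high) on the insert's left (+y) end, 8 mm in from the end. The insert, a dark hardwood block 34 (x) x 100 (y) x 66 mm (z), axes as the frame's, sticks out of the frame's opening. It starts with its underside about 24 mm above the bench; fully down it stands on the bench, this point 70 mm above the bench.
- insert_end_r (a point): The same button at the insert's right (-y) end, 84 mm from insert_end_l. Each end is gripped for itself: pressed down on its button with 8 to 11 N, that end slides down and stays, while the other rises a little (an eighth as much). Pressed in the middle it takes about 21 N, which is too hard (keep below 18 N).
- insert: The insert; origin inside it near its left end. When one end gets too far ahead (0 to 6 mm, not known and not the same for both sides or all starts) the insert binds in the frame: that end stops and the force on it would rise at once to about 21 N, too hard; then the other end must be tapped. On the bench it stops hard.
- mallet_grip (a point): Centre of the mallet's handle, 50 mm from the middle of the head: the place to grip. The mallet, of light wood, 0.3 to 0.5 kg, stands on one face of its head with the handle level, 42 mm above the bench, pointing along its -x. Handle 16 mm wide (y), 22 mm high (z), its free end 126 mm from the middle of the head. z up.
- mallet_head (a point): Middle of the mallet's head, a block 36 (x) x 28 (y) x 84 mm (z); axes as at mallet_grip. The lower striking face lies 42 mm below this point.
- frame: The casting frame; origin on the bench under the middle of the opening, axes as frame_top.
- mallet: The mallet; origin at the centre of the head's lower striking face.
- pin_jar: Small jar with a dark lid, 44 mm wide, 105 mm high, standing on the bench; origin at the centre of its underside. Bystander.
- spool: Spool of solder with grey flanges, 51 x 61 x 38 mm, standing on the bench; origin at its underside. Bystander.

How it is judged (in metres and radians):
On the way, in this order (a step that is already met when the one before it is completed fails the run):
1. the mallet is picked up (height (world z) of mallet_head above 0.1 m), for 0.2 s.
2. both ends of the insert have been loosened and moved down by about 8 mm, to less than 86 mm above the bench (height (world z) of each of insert_end_l, insert_end_r below 0.086 m), for 0.1 s.
At the end, for the whole second after the job is handed in: Both buttons on the insert's top are less than 73 mm above the bench (fully down is 70 mm), and the mallet lies at rest on the bench (middle of its head less than 50 mm above the bench) with the head more than 100 mm from the middle of the frame (height (world z) of each of insert_end_l, insert_end_r below 0.073 m and height (world z) of mallet_head below 0.05 m and linear speed of mallet below 0.02 m/s and horizontal distance between mallet_head and frame_top above 0.1 m); the robot touches nothing.
It fails at once if the mallet presses or strikes the insert with more than 18 N (contact force between mallet and insert above 18 N).
It fails at once if the robot pushes the insert itself instead of using the mallet (contact force between any of the fingers, the arm and insert above 2 N).
It fails at once if the pin jar or the solder spool is shifted by more than 20 mm (distance of any of pin_jar, spool from where it was at the start of the episode above 0.02 m).
It also fails if it takes over 67 s, if anything falls off the work surface, if the arm or the gripper's body presses on something with over 40 N, if the wrist force passes 120 N, or if a joint passes its speed limit or range.

ROBOT

A 6-joint arm with a two-finger parallel gripper is mounted at the origin on a cart in front of the work surface, level with it; the furniture and walls round the work are solid. World frame = base frame: x ahead of the robot, y to its left, z up, the work surface at z = 0. Lengths are in mm, angles in rad, forces in N, time in s.
With the tool pointing down it reaches from about 225 to 725 mm from the base axis. Payload 3.1 kg.
Tool frame: the origin (TCP) lies on the centre line of the jaws, within the pads' length; the fingertips stand 25 mm ahead of it and the grasp point (between the pads) lies 6 mm ahead of it (env.finger_overhang is the distance from the TCP to the fingertips, in mm); z points along the fingers, y is the line along which they close (so a half turn about z gives the same grasp; the last joint's range is limited). The gripper opens to 85 mm and grips with 20 to 120 N. Pads are 22 mm wide; open, the fingers measure 114 mm over their backs; the gripper's body (76 mm by 85 mm) begins 54 mm behind the grasp point. The pads swing forward as they close: fully open they stand 13 mm farther back than shut.
Start: joints at [1.14, 0.048, 0.099, 1.622, 0, 1.443], TCP at [156.559, 501.106, 256.312] pointing down, gripper open.
Joint ranges: [-2.91, 2.91], [-0.99, 1.94], [-1.21, 1.42], [-2.12, 2.29], [-1.49, 1.47], [-3.14, 3.14]. Speed limits (rad/s): [2.79, 2.79, 3.14, 3.14, 3.14, 3.14].

INTERFACE

Orientations are given as [roll, pitch, yaw] about the fixed x, y, z axes, in that order (R = Rz(yaw) Ry(pitch) Rx(roll)).
In Python, from bench import env gives the robot as it stands.
- The arm moves only by the shell command python3 -m inch 'ROWS' [OPENING] [FORCE]. ROWS is text: rows parted by semicolons, each of 6 numbers parted by spaces: the shift along the world's x, y, z in mm, then the turn, a rotation vector about the world's x, y, z in degrees. A call has 1 to 12 rows; each row shifts and turns the commanded pose from where the row before left it; what a row does not reach is not made up. A row lasts 1/10 s, in which the tool goes at most 50 mm and 8.59 degrees, less where a joint would pass 70% of its speed; a pose out of reach is approached as far as the arm can. A call with a gripper value outside its range is refused whole. OPENING is the gripper command: -1 is fully open, 1 is shut, values between are in proportion, set as the call begins (- or left out, the last holds). The fingers move at their own pace and stop on an object; FORCE is the grip in N (left out, the last holds). Time passes only in rows, so rows that do not move let the fingers close. It gives the time, the measured TCP pose, the force, the opening and the grip force at its end, in the units of the state.
- env.observe(): the state, without advancing time (a new reading comes with each control period).
- env.read_camera(name): name is "side" or "top"; returns a dict with "img" (420x560x3 uint8, red, green, blue), "fovy" (degrees; the focal length in pixels is half the picture's height over the tangent of half this angle, whatever the lens; pixels are square), "cx", "cy" (the principal point, pixels), "R" (3x3) and "t" (3): a world point X has camera coordinates R X + t. Camera axes: x right, y down, z forward; pixel columns grow to the right and rows downward; lengths in mm; the calibration is good to about 2 mm. A picture is of the moment at which its call begins. There is no depth.
- env.close_job(): hands the job in; it is judged then, once.
The state is a dict: "time_s": time; "joint_positions": joint angles; "dq": joint speeds; "joint_efforts": joint torques, N m; "position": TCP position; "orientation": TCP orientation; "contact_force": force on the tool from outside, world axes, zero at the start; "torque": the same for the moment, N m; "opening": opening from 0.0 (shut) to 1.0 (fully open); "finger_force": force on a finger pad.
Only numpy, scipy, OpenCV 4.12 (cv2) and the standard library are available. Lean on these libraries where they do the work, as an engineer would, in place of code of your own. Each camera call takes 0.05 s, during which the arm holds its last target. There are 200 camera calls.

## Working session

There is one attempt and no reset: what is moved stays moved. The work goes in short steps, Python scripts to look and compute and a shell command to move; the robot and the scene stay as the last step left them, time stands still between calls to the robot, and variables do not carry over. Pictures are saved under pics/ and viewed, at most 10 in all, crops included, and the job is handed in when it is done.

```bash
ls; mkdir -p pics; python3 - <<'E'
from bench import env
import cv2,numpy as np
print(env.observe())
for n in("top","side"):
    c=env.read_camera(n); cv2.imwrite(f"pics/{n}0.png",c["img"][:,:,::-1]); print(n,c["fovy"],c["cx"],c["cy"],c["R"],c["t"])
E
```

```text
pics
{'time_s': 0.0, 'joint_positions': array([1.14017906e+00, 4.87335166e-02, 9.75727809e-02, 1.62199166e+00,
       3.51984758e-05, 1.44297135e+00]), 'dq': array([ 0.0007277 ,  0.00059663,  0.00071815,  0.00144768, -0.00073118,
        0.0003992 ]), 'joint_efforts': array([-6.60170754e-04, -3.38781774e+01,  3.20014000e+01,  2.03518895e-02,
       -3.95470988e-04, -2.77944707e-06]), 'position': array([156.32874277, 500.60258721, 255.11349135]), 'orientation': array([-3.13926029e+00, -3.35255765e-04,  2.83879993e+00]), 'contact_force': array([-0.0741071 , -0.41822117, -0.34291157]), 'torque': array([ 0.02754777, -0.07017644,  0.00911267]), 'finger_force': 0.0, 'opening': 0.9983547197430991}
top 57.58096238195159 279.25577026820014 202.65387889605546 [[ 0.02800333 -0.99960617 -0.00182023]
 [-0.98643168 -0.02733948 -0.16187987]
 [ 0.16176635  0.00632871 -0.98680879]] [-110.85173175  572.46596248  835.92234855]
side 52.76502294095934 278.51163320033737 205.3119621135889 [[-0.99090491 -0.13408637 -0.01132675]
 [-0.08174568  0.66668619 -0.7408422 ]
 [ 0.10688823 -0.73317826 -0.67158361]] [572.784928   157.23668808 783.8815684 ]
```

View pics/top0.png

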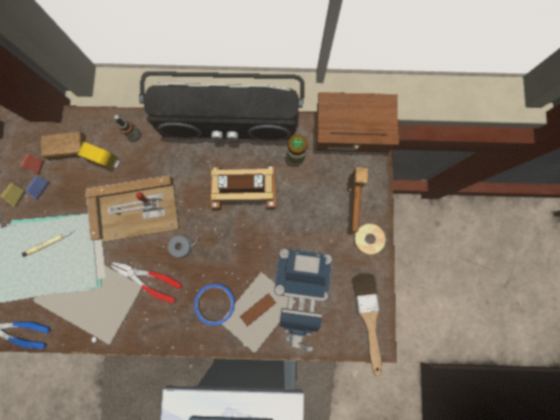

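View pics/side0.png

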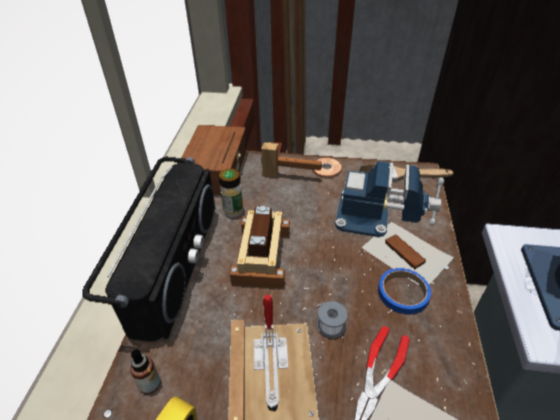

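The top view shows the frame near (242,186), with buttons at about (222,182) and (261,183). The mallet head is at (361,176) with its handle down to (356,232), the jar is at (297,147), and the spool at (179,246). The side view shows the insert at (261,232) and the mallet head at (270,160). I'll zoom in on both for measurement.

```bash
cat > h.py <<'E'
from bench import env
import cv2,numpy as np
def ray(c,u,v):
    f=c["img"].shape[0]/2/np.tan(np.radians(c["fovy"]/2)); R=np.array(c["R"]);t=np.array(c["t"])
    d=R.T@np.array([(u-c["cx"])/f,(v-c["cy"])/f,1]); return -R.T@t,d
def onz(c,u,v,z):
    o,d=ray(c,u,v); return (o+d*(z-o[2])/d[2]).round(1)
def proj(c,X):
    f=c["img"].shape[0]/2/np.tan(np.radians(c["fovy"]/2)); p=c["R"]@np.array(X,float)+c["t"]
    return p[:2]/p[2]*f+[c["cx"],c["cy"]]
def tri(c1,p1,c2,p2):
    o1,d1=ray(c1,*p1);o2,d2=ray(c2,*p2)
    s=np.linalg.lstsq(np.c_[d1,-d2],o2-o1,rcond=None)[0]
    a=o1+d1*s[0];b=o2+d2*s[1]; return ((a+b)/2).round(1),np.linalg.norm(a-b).round(1)
E
python3 - <<'E'
import cv2,numpy as np
t=cv2.imread("pics/top0.png");s=cv2.imread("pics/side0.png")
L=cv2.resize(t[150:250,200:300],None,fx=4,fy=4,interpolation=3)
M=cv2.resize(t[150:250,315:415],None,fx=4,fy=4,interpolation=3)
cv2.imwrite("pics/a.png",np.hstack([L,M]))
L=cv2.resize(s[195:295,220:320],None,fx=4,fy=4,interpolation=3)
M=cv2.resize(s[115:215,250:350],None,fx=4,fy=4,interpolation=3)
cv2.imwrite("pics/b.png",np.hstack([L,M]))
E
```

```text
(no output)
```

View pics/a.png

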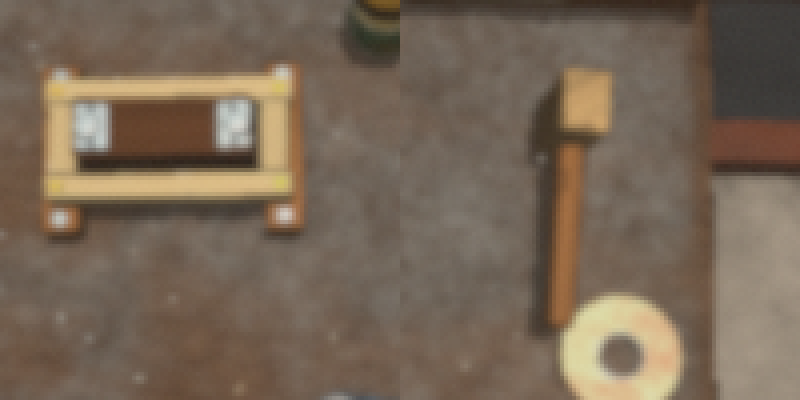

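View pics/b.png

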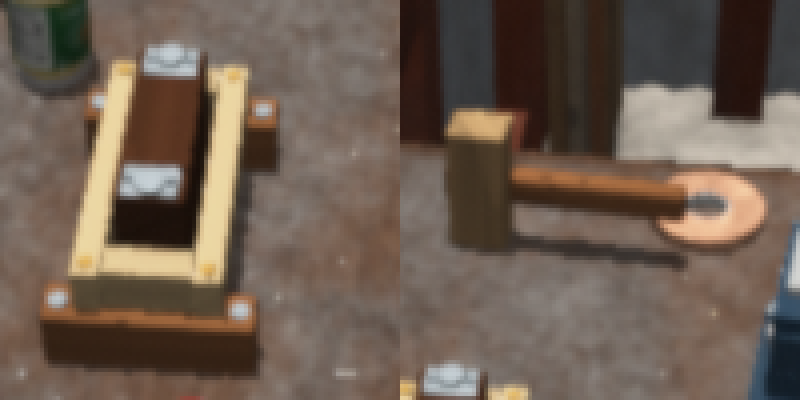

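The crops give me these crop-pixel positions. In a.png the frame top outline runs (45,77) to (294,199), the buttons are at about (91,125) and (236,125), the mallet head top is (562–611, 70–131), and the handle axis goes from (571,145) to (561,325). In b.png the button tops are at about (150,182) and (172,50).

```bash
python3 - <<'E'
from h import *
t=env.read_camera("top");s=env.read_camera("side")
A=lambda x,y:((x+.5)/4-.5+200,(y+.5)/4-.5+150)
M=lambda x,y:((x-400+.5)/4-.5+315,(y+.5)/4-.5+150)
B=lambda x,y:((x+.5)/4-.5+220,(y+.5)/4-.5+195)
C=lambda x,y:((x-400+.5)/4-.5+250,(y+.5)/4-.5+115)
for n,p,z in [("frL",A(45,138),60),("frR",A(293,138),60),("frc",A(169,138),60),("bl",A(91,125),94),("br",A(236,125),94)]: print(n,onz(t,*p,z))
print("bearers screws",[onz(t,*A(*p),34) for p in((61,76),(283,72),(60,218),(285,214))])
print("tri bl",tri(t,A(91,125),s,B(150,180)),"br",tri(t,A(236,125),s,B(172,50)))
print("head top corners",[onz(t,*M(*p),84) for p in((562,70),(611,70),(562,130),(611,130))])
print("handle",onz(t,*M(571,145),53),onz(t,*M(561,325),53))
print("side head top corners",[onz(s,*C(*p),84) for p in((447,137),(513,140),(514,114),(452,111))], "foot",onz(s,*C(452,246),0),onz(s,*C(512,247),0))
print("jar",onz(t,297,147,105),"spool",onz(t,179,246,38))
E
```

```text
frL [611.8  63.   60. ]
frR [615.7 -79.1  60. ]
frc [613.8  -8.1  60. ]
bl [612.7  31.5  94. ]
br [614.9 -48.3  94. ]
bearers screws [array([655.1,  60.6,  34. ]), array([661.2, -71.3,  34. ]), array([569.7,  56.4,  34. ]), array([575.7, -75.2,  34. ])]
tri bl (array([612.6,  32.1,  90.2]), np.float64(1.9)) br (array([614.5, -48.5,  96. ]), np.float64(0.1))
head top corners [array([ 654.6, -263. ,   84. ]), array([ 655.4, -290.4,   84. ]), array([ 620.2, -262.8,   84. ]), array([ 621. , -290.1,   84. ])]
handle [ 618.5 -274.    53. ] [ 514.3 -267.8   53. ]
side head top corners [array([ 652.6, -260. ,   84. ]), array([ 614. , -261.5,   84. ]), array([ 617. , -288.2,   84. ]), array([ 654.1, -287. ,   84. ])] foot [ 653.4 -264.     0. ] [ 616.4 -267.5    0. ]
jar [ 691.2 -130.9  105. ] spool [469.8 131.9  38. ]
```

```bash
python3 -m inch '18 -32 0 0 0 0.6;18 -32 0 0 0 0.6;18 -32 0 0 0 0.6;18 -32 0 0 0 0.6;18 -32 0 0 0 0.6;18 -32 0 0 0 0.6;18 -32 0 0 0 0.6;18 -32 0 0 0 0.6;18 -32 0 0 0 0.6;18 -32 0 0 0 0.6;18 -32 0 0 0 0.6;18 -32 0 0 0 0.6' -1; python3 -m inch '18 -32 0 0 0 0.6;18 -32 0 0 0 0.6;18 -32 0 0 0 0.6;18 -32 0 0 0 0.6;18 -32 0 0 0 0.6;18 -32 0 0 0 0.6;18 -32 -10 0 0 0.6;18 -32 -10 0 0 0.6;18 -32 -20 0 0 0.6;18 -32 -20 0 0 0.6;18 -32 -20 0 0 0.6;18 -32 -20 0 0 0.6' -1
```

```text
time_s: 1.4
position: [373.0, 115.7, 256.2]
orientation: [3.141, 0.0, 2.965]
contact_force: [0.3, 1.7, 0.1]
opening: 0.999
finger_force: 0.0
time_s: 2.6
position: [589.0, -268.2, 155.0]
orientation: [3.141, -0.0, 3.09]
contact_force: [0.9, 0.8, -0.3]
opening: 1.003
finger_force: 0.0
```

```bash
python3 -m inch '-1.5 -5 -20 0 0 0;0 0 -25 0 0 0;0 0 -25 0 0 0;0 0 -20 0 0 0;0 0 -12 0 0 0;0 0 -5 0 0 0;0 0 0 0 0 0' -1; python3 -m inch '0 0 0 0 0 0;0 0 0 0 0 0;0 0 0 0 0 0;0 0 0 0 0 0;0 0 0 0 0 0;0 0 0 0 0 0;0 0 0 0 0 0' 1 110
```

```text
time_s: 3.3
position: [586.7, -271.7, 48.8]
orientation: [3.141, -0.001, 3.09]
contact_force: [-0.4, -0.6, -0.5]
opening: 1.002
finger_force: 0.0
time_s: 4.0
position: [587.4, -272.2, 50.1]
orientation: [-3.141, 0.001, 3.09]
contact_force: [-0.6, -0.4, 3.0]
opening: 0.168
finger_force: 107.3
```

```bash
python3 -m inch '0 0 10 0 0 0;0 0 20 0 0 0;0 0 30 0 0 0;0 0 30 0 0 0;0 0 20 0 0 0;0 0 10 0 0 0;0 0 0 0 0 0'; python3 -m inch '-10 20 0 0 0 0.5;-15 30 0 0 0 0.5;-15 30 0 0 0 0.5;-10 30 0 0 0 0.5;0 30 0 0 0 0.5;0 30 0 0 0 0.5;0 30 0 0 0 0.5;0 30 0 0 0 0.5;5 30 0 0 0 0.5;5 20 0 0 0 0.5;5 15 0 0 0 0.5;10 8 0 0 0 0'; python3 -m inch '0 0 0 0 0 0;0 0 0 0 0 0'; python3 - <<'E'
from h import *
for n in("top","side"):
    c=env.read_camera(n); cv2.imwrite(f"pics/{n}1.png",c["img"][:,:,::-1])
t=cv2.imread("pics/top1.png");s=cv2.imread("pics/side1.png")
L=cv2.resize(t[130:230,190:290],None,fx=4,fy=4,interpolation=3)
M=cv2.resize(s[160:260,215:315],None,fx=4,fy=4,interpolation=3)
cv2.imwrite("pics/c.png",np.hstack([L,M]))
E
```

```text
time_s: 4.7
position: [587.5, -272.1, 170.5]
orientation: [-3.141, 0.002, 3.09]
contact_force: [-0.3, -0.3, -2.7]
opening: 0.168
finger_force: 107.2
time_s: 5.9
position: [561.0, 32.4, 167.5]
orientation: [3.141, -0.004, -3.096]
contact_force: [0.6, -0.7, -3.1]
opening: 0.162
finger_force: 107.6
time_s: 6.1
position: [562.1, 30.4, 168.7]
orientation: [-3.141, -0.001, -3.098]
contact_force: [-0.1, -0.4, -4.3]
opening: 0.169
finger_force: 107.6
```

View pics/c.png

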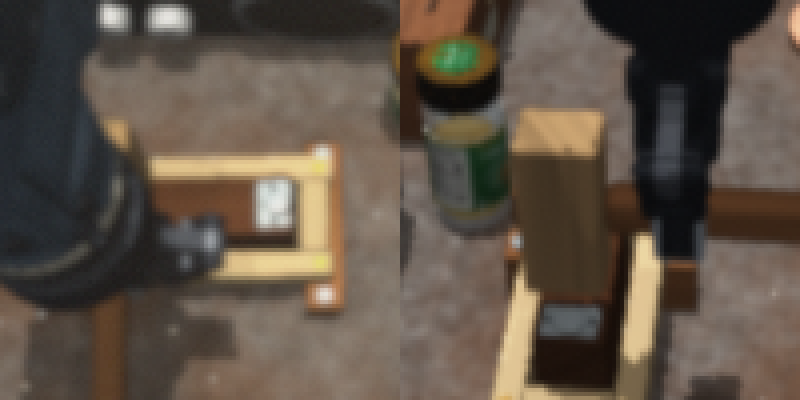

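The mallet is held upright. In the side crop the head's top face has corners (511,139), (604,152), (607,118) and (520,109), and the near button plate is at (570,320).

```bash
python3 - <<'E'
from h import *
s=env.read_camera("side")
C=lambda x,y:((x-400+.5)/4-.5+215,(y+.5)/4-.5+160)
P=[onz(s,*C(*p),203) for p in((511,139),(604,152),(607,118),(520,109))];print(P,np.mean(P,0))
print([onz(s,*C(*p),119) for p in((526,287),(602,292))])
print("expected corners", [((proj(s,X)-[215,160]+.5)*4-.5+[400,0]).round(0) for X in ((630,47.6,203),(594,47.6,203),(630,47.6,119),(594,47.6,119),(612,33.6,94))])
E
```

```text
[array([629.3,  40.3, 203. ]), array([590.7,  43.7, 203. ]), array([592.8,  22.6, 203. ]), array([629.3,  21.2, 203. ])] [610.525  31.95  203.   ]
[array([628.2,  41.8, 119. ]), array([594.7,  40.7, 119. ])]
expected corners [array([506., 151.]), array([594., 158.]), array([519., 296.]), array([601., 304.]), array([568., 316.])]
```

```bash
cat > g.py <<'E'
# guard: fails when the upward push on the mallet passes the limit (N)
import sys,numpy as np
from bench import env
o=env.observe(); f=o["contact_force"][2]+3.6; print("z %.1f press %.1f pitch %.4f t %.1f"%(o["position"][2],f,o["orientation"][1],o["time_s"]))
sys.exit(f>float(sys.argv[1]))
E
python3 -m inch '0 3 -8 0 0 0;0 0 -6 0 0 0;0 0 -4 0 0 0;0 0 0 0 0 0;0 0 0 0 0 0'
python3 g.py 3 && python3 -m inch '0 0 -1 0 0 0' >/dev/null && python3 g.py 3 && python3 -m inch '0 0 -1 0 0 0' >/dev/null && python3 g.py 3 && python3 -m inch '0 0 -1 0 0 0' >/dev/null && python3 g.py 3 && python3 -m inch '0 0 -1 0 0 0' >/dev/null && python3 g.py 3 && python3 -m inch '0 0 -1 0 0 0' >/dev/null && python3 g.py 3 && python3 -m inch '0 0 -1 0 0 0' >/dev/null && python3 g.py 3 && python3 -m inch '0 0 -1 0 0 0' >/dev/null && python3 g.py 3 && python3 -m inch '0 0 -1 0 0 0' >/dev/null && python3 g.py 3
```

```text
time_s: 6.75
position: [561.8, 34.1, 151.0]
orientation: [3.142, -0.001, -3.097]
contact_force: [-0.3, 1.0, -3.2]
opening: 0.171
finger_force: 107.6
z 151.0 press 0.4 pitch -0.0007 t 6.8False
```

```bash
sed -i 's/sys.exit(f>float(sys.argv\[1\]))/sys.exit(int(f>float(sys.argv[1])))/' g.py
python3 g.py 3 && python3 -m inch '0 0 -1 0 0 0' >/dev/null && python3 g.py 3 && python3 -m inch '0 0 -1 0 0 0' >/dev/null && python3 g.py 3 && python3 -m inch '0 0 -1 0 0 0' >/dev/null && python3 g.py 3 && python3 -m inch '0 0 -1 0 0 0' >/dev/null && python3 g.py 3 && python3 -m inch '0 0 -1 0 0 0' >/dev/null && python3 g.py 3 && python3 -m inch '0 0 -1 0 0 0' >/dev/null && python3 g.py 3 && python3 -m inch '0 0 -1 0 0 0' >/dev/null && python3 g.py 3 && python3 -m inch '0 0 -1 0 0 0' >/dev/null && python3 g.py 3
```

```text
z 151.0 press 0.4 pitch -0.0007 t 6.8
z 150.7 press -0.6 pitch 0.0009 t 6.8
z 149.7 press -0.4 pitch 0.0009 t 7.0
z 148.5 press -0.1 pitch 0.0005 t 7.0
z 147.4 press -0.2 pitch 0.0002 t 7.2
z 146.3 press -0.2 pitch 0.0001 t 7.2
z 145.2 press 0.3 pitch -0.0001 t 7.3
z 144.2 press -0.4 pitch 0.0000 t 7.5
z 143.8 press 5.5 pitch 0.0002 t 7.5
```

```bash
python3 -m inch '0 0 -0.4 0 0 0' >/dev/null; python3 g.py 12 && python3 -m inch '0 0 -0.4 0 0 0' >/dev/null && python3 g.py 12 && python3 -m inch '0 0 -0.4 0 0 0' >/dev/null && python3 g.py 12 && python3 -m inch '0 0 -0.4 0 0 0' >/dev/null && python3 g.py 12 && python3 -m inch '0 0 -0.4 0 0 0' >/dev/null && python3 g.py 12 && python3 -m inch '0 0 -0.4 0 0 0' >/dev/null && python3 g.py 12 && python3 -m inch '0 0 -0.4 0 0 0' >/dev/null && python3 g.py 12 && python3 -m inch '0 0 -0.4 0 0 0' >/dev/null && python3 g.py 12
```

```text
z 143.8 press 5.4 pitch 0.0004 t 7.7
z 143.7 press 7.7 pitch 0.0006 t 7.8
z 143.5 press 9.5 pitch 0.0007 t 7.8
z 143.2 press 10.1 pitch 0.0007 t 8.0
z 142.8 press 9.3 pitch 0.0008 t 8.1
z 142.4 press 9.1 pitch 0.0009 t 8.2
z 142.0 press 8.7 pitch 0.0009 t 8.2
z 141.6 press 9.7 pitch 0.0009 t 8.3
```

```bash
python3 g.py 11.3 && python3 -m inch '0 0 -0.7 0 0 0' >/dev/null && python3 g.py 11.3 && python3 -m inch '0 0 -0.7 0 0 0' >/dev/null && python3 g.py 11.3 && python3 -m inch '0 0 -0.7 0 0 0' >/dev/null && python3 g.py 11.3 && python3 -m inch '0 0 -0.7 0 0 0' >/dev/null && python3 g.py 11.3 && python3 -m inch '0 0 -0.7 0 0 0' >/dev/null && python3 g.py 11.3 && python3 -m inch '0 0 -0.7 0 0 0' >/dev/null && python3 g.py 11.3 && python3 -m inch '0 0 -0.7 0 0 0' >/dev/null && python3 g.py 11.3 && python3 -m inch '0 0 -0.7 0 0 0' >/dev/null && python3 g.py 11.3
```

```text
z 141.6 press 9.7 pitch 0.0009 t 8.3
z 141.0 press 9.7 pitch 0.0009 t 8.4
z 140.3 press 9.4 pitch 0.0009 t 8.6
z 139.6 press 9.9 pitch 0.0010 t 8.7
z 139.1 press 11.9 pitch 0.0010 t 8.8
```

```bash
python3 -m inch '0 0 6 0 0 0;0 0 6 0 0 0;1 -28 0 0 0 0;1 -32 0 0 0 0;1.6 -24 0 0 0 0;0 0 0 0 0 0;0 0 -2 0 0 0;0 0 0 0 0 0'
python3 g.py 2 && python3 -m inch '0 0 -0.9 0 0 0' >/dev/null && python3 g.py 2 && python3 -m inch '0 0 -0.9 0 0 0' >/dev/null && python3 g.py 2 && python3 -m inch '0 0 -0.9 0 0 0' >/dev/null && python3 g.py 2 && python3 -m inch '0 0 -0.9 0 0 0' >/dev/null && python3 g.py 2 && python3 -m inch '0 0 -0.9 0 0 0' >/dev/null && python3 g.py 2
```

```text
time_s: 9.55
position: [565.3, -49.3, 146.5]
orientation: [3.141, -0.001, -3.097]
contact_force: [-0.6, 0.2, -3.5]
opening: 0.162
finger_force: 107.9
z 146.5 press 0.1 pitch -0.0012 t 9.6
z 146.1 press 0.0 pitch -0.0003 t 9.7
z 145.4 press 1.3 pitch -0.0001 t 9.8
z 145.1 press 5.0 pitch 0.0003 t 9.8
```

```bash
python3 g.py 11.3 && python3 -m inch '0 0 -0.7 0 0 0' >/dev/null && python3 g.py 11.3 && python3 -m inch '0 0 -0.7 0 0 0' >/dev/null && python3 g.py 11.3 && python3 -m inch '0 0 -0.7 0 0 0' >/dev/null && python3 g.py 11.3 && python3 -m inch '0 0 -0.7 0 0 0' >/dev/null && python3 g.py 11.3 && python3 -m inch '0 0 -0.7 0 0 0' >/dev/null && python3 g.py 11.3 && python3 -m inch '0 0 -0.7 0 0 0' >/dev/null && python3 g.py 11.3 && python3 -m inch '0 0 -0.7 0 0 0' >/dev/null && python3 g.py 11.3 && python3 -m inch '0 0 -0.7 0 0 0' >/dev/null && python3 g.py 11.3
```

```text
z 145.1 press 5.0 pitch 0.0003 t 9.8
z 145.0 press 6.3 pitch 0.0006 t 9.9
z 144.6 press 7.7 pitch 0.0012 t 10.1
z 143.9 press 7.9 pitch 0.0016 t 10.2
z 142.8 press 8.0 pitch 0.0014 t 10.2
z 141.8 press 8.3 pitch 0.0012 t 10.3
z 140.8 press 7.6 pitch 0.0010 t 10.4
z 140.0 press 8.2 pitch 0.0008 t 10.6
z 139.3 press 8.2 pitch 0.0007 t 10.7
```

```bash
python3 g.py 10.5 && python3 -m inch '0 0 -0.7 0 0 0' >/dev/null && python3 g.py 10.5 && python3 -m inch '0 0 -0.7 0 0 0' >/dev/null && python3 g.py 10.5 && python3 -m inch '0 0 -0.7 0 0 0' >/dev/null && python3 g.py 10.5 && python3 -m inch '0 0 -0.7 0 0 0' >/dev/null && python3 g.py 10.5 && python3 -m inch '0 0 -0.7 0 0 0' >/dev/null && python3 g.py 10.5 && python3 -m inch '0 0 -0.7 0 0 0' >/dev/null && python3 g.py 10.5 && python3 -m inch '0 0 -0.7 0 0 0' >/dev/null && python3 g.py 10.5 && python3 -m inch '0 0 -0.7 0 0 0' >/dev/null && python3 g.py 10.5
```

```text
z 139.3 press 8.2 pitch 0.0007 t 10.7
z 138.6 press 9.7 pitch 0.0008 t 10.8
z 138.2 press 11.2 pitch 0.0008 t 10.8
```

```bash
python3 -m inch '0 0 4 0 0 0;0 0 5 0 0 0;-1 28 0 0 0 0;-1 32 0 0 0 0;-1.6 24 0 0 0 0;0 0 0 0 0 0;0 0 -2 0 0 0;0 0 0 0 0 0'
python3 g.py 2 && python3 -m inch '0 0 -0.9 0 0 0' >/dev/null && python3 g.py 2 && python3 -m inch '0 0 -0.9 0 0 0' >/dev/null && python3 g.py 2 && python3 -m inch '0 0 -0.9 0 0 0' >/dev/null && python3 g.py 2 && python3 -m inch '0 0 -0.9 0 0 0' >/dev/null && python3 g.py 2 && python3 -m inch '0 0 -0.9 0 0 0' >/dev/null && python3 g.py 2
```

```text
time_s: 11.65
position: [561.7, 33.5, 143.4]
orientation: [-3.141, -0.002, -3.098]
contact_force: [-0.2, -0.4, -3.2]
opening: 0.164
finger_force: 108.1
z 143.4 press 0.4 pitch -0.0018 t 11.7
z 143.2 press -0.9 pitch -0.0006 t 11.8
z 142.6 press -0.1 pitch -0.0002 t 11.8
z 141.8 press -0.1 pitch -0.0000 t 11.9
z 141.0 press -1.1 pitch 0.0001 t 12.1
z 140.2 press 3.2 pitch 0.0001 t 12.2
```

```bash
python3 g.py 11.3 && python3 -m inch '0 0 -0.7 0 0 0' >/dev/null && python3 g.py 11.3 && python3 -m inch '0 0 -0.7 0 0 0' >/dev/null && python3 g.py 11.3 && python3 -m inch '0 0 -0.7 0 0 0' >/dev/null && python3 g.py 11.3 && python3 -m inch '0 0 -0.7 0 0 0' >/dev/null && python3 g.py 11.3 && python3 -m inch '0 0 -0.7 0 0 0' >/dev/null && python3 g.py 11.3 && python3 -m inch '0 0 -0.7 0 0 0' >/dev/null && python3 g.py 11.3 && python3 -m inch '0 0 -0.7 0 0 0' >/dev/null && python3 g.py 11.3 && python3 -m inch '0 0 -0.7 0 0 0' >/dev/null && python3 g.py 11.3 && python3 -m inch '0 0 -0.7 0 0 0' >/dev/null && python3 g.py 11.3 && python3 -m inch '0 0 -0.7 0 0 0' >/dev/null && python3 g.py 11.3
```

```text
z 140.2 press 3.2 pitch 0.0001 t 12.2
z 140.1 press 4.5 pitch 0.0004 t 12.2
z 139.9 press 6.4 pitch 0.0007 t 12.3
z 139.5 press 8.1 pitch 0.0013 t 12.4
z 138.7 press 8.4 pitch 0.0015 t 12.6
z 137.8 press 8.8 pitch 0.0013 t 12.7
z 137.1 press 9.4 pitch 0.0014 t 12.8
z 136.4 press 9.3 pitch 0.0014 t 12.8
z 135.7 press 9.1 pitch 0.0014 t 12.9
z 135.1 press 9.6 pitch 0.0015 t 13.1
z 134.3 press 9.4 pitch 0.0014 t 13.2
```

```bash
python3 -m inch '0 0 5 0 0 0;0 0 6 0 0 0;1 -28 0 0 0 0;1 -32 0 0 0 0;1.6 -24 0 0 0 0;0 0 0 0 0 0;0 0 -2 0 0 0;0 0 0 0 0 0'
python3 g.py 2 && python3 -m inch '0 0 -0.9 0 0 0' >/dev/null && python3 g.py 2 && python3 -m inch '0 0 -0.9 0 0 0' >/dev/null && python3 g.py 2 && python3 -m inch '0 0 -0.9 0 0 0' >/dev/null && python3 g.py 2 && python3 -m inch '0 0 -0.9 0 0 0' >/dev/null && python3 g.py 2 && python3 -m inch '0 0 -0.9 0 0 0' >/dev/null && python3 g.py 2
```

```text
time_s: 13.95
position: [565.3, -49.2, 141.2]
orientation: [3.141, -0.001, -3.097]
contact_force: [-0.9, 0.6, -3.9]
opening: 0.173
finger_force: 108.3
z 141.2 press -0.3 pitch -0.0014 t 13.9
z 140.9 press 0.2 pitch -0.0004 t 14.1
z 140.1 press -0.9 pitch -0.0001 t 14.2
z 139.5 press 3.9 pitch 0.0001 t 14.2
```

```bash
python3 g.py 10.5 && python3 -m inch '0 0 -0.7 0 0 0' >/dev/null && python3 g.py 10.5 && python3 -m inch '0 0 -0.7 0 0 0' >/dev/null && python3 g.py 10.5 && python3 -m inch '0 0 -0.7 0 0 0' >/dev/null && python3 g.py 10.5 && python3 -m inch '0 0 -0.7 0 0 0' >/dev/null && python3 g.py 10.5 && python3 -m inch '0 0 -0.7 0 0 0' >/dev/null && python3 g.py 10.5 && python3 -m inch '0 0 -0.7 0 0 0' >/dev/null && python3 g.py 10.5 && python3 -m inch '0 0 -0.7 0 0 0' >/dev/null && python3 g.py 10.5 && python3 -m inch '0 0 -0.7 0 0 0' >/dev/null && python3 g.py 10.5 && python3 -m inch '0 0 -0.7 0 0 0' >/dev/null && python3 g.py 10.5
```

```text
z 139.5 press 3.9 pitch 0.0001 t 14.2
z 139.4 press 5.1 pitch 0.0005 t 14.3
z 139.2 press 7.8 pitch 0.0007 t 14.4
z 138.8 press 8.1 pitch 0.0015 t 14.6
z 137.9 press 7.8 pitch 0.0016 t 14.7
z 136.8 press 8.2 pitch 0.0014 t 14.8
z 135.8 press 8.2 pitch 0.0011 t 14.8
z 134.9 press 8.1 pitch 0.0009 t 14.9
z 134.1 press 8.6 pitch 0.0008 t 15.1
z 133.5 press 10.4 pitch 0.0008 t 15.2
```

```bash
python3 -m inch '0 0 4 0 0 0;0 0 4 0 0 0;-1 28 0 0 0 0;-1 32 0 0 0 0;-1.6 24 0 0 0 0;0 0 0 0 0 0;0 0 -2 0 0 0;0 0 0 0 0 0'
python3 g.py 2 && python3 -m inch '0 0 -0.9 0 0 0' >/dev/null && python3 g.py 2 && python3 -m inch '0 0 -0.9 0 0 0' >/dev/null && python3 g.py 2 && python3 -m inch '0 0 -0.9 0 0 0' >/dev/null && python3 g.py 2 && python3 -m inch '0 0 -0.9 0 0 0' >/dev/null && python3 g.py 2 && python3 -m inch '0 0 -0.9 0 0 0' >/dev/null && python3 g.py 2
```

```text
time_s: 15.95
position: [561.6, 33.4, 137.9]
orientation: [-3.141, -0.002, -3.098]
contact_force: [0.1, 0.0, -3.3]
opening: 0.165
finger_force: 108.3
z 137.9 press 0.3 pitch -0.0018 t 15.9
z 137.7 press 0.1 pitch -0.0006 t 16.1
z 137.1 press -0.7 pitch -0.0001 t 16.1
z 136.3 press -0.4 pitch -0.0000 t 16.2
z 135.5 press 1.2 pitch 0.0001 t 16.4
z 135.2 press 4.7 pitch 0.0004 t 16.4
```

```bash
python3 g.py 11.3 && python3 -m inch '0 0 -0.7 0 0 0' >/dev/null && python3 g.py 11.3 && python3 -m inch '0 0 -0.7 0 0 0' >/dev/null && python3 g.py 11.3 && python3 -m inch '0 0 -0.7 0 0 0' >/dev/null && python3 g.py 11.3 && python3 -m inch '0 0 -0.7 0 0 0' >/dev/null && python3 g.py 11.3 && python3 -m inch '0 0 -0.7 0 0 0' >/dev/null && python3 g.py 11.3 && python3 -m inch '0 0 -0.7 0 0 0' >/dev/null && python3 g.py 11.3 && python3 -m inch '0 0 -0.7 0 0 0' >/dev/null && python3 g.py 11.3 && python3 -m inch '0 0 -0.7 0 0 0' >/dev/null && python3 g.py 11.3 && python3 -m inch '0 0 -0.7 0 0 0' >/dev/null && python3 g.py 11.3 && python3 -m inch '0 0 -0.7 0 0 0' >/dev/null && python3 g.py 11.3
```

```text
z 135.2 press 4.7 pitch 0.0004 t 16.4
z 135.1 press 6.9 pitch 0.0005 t 16.6
z 134.8 press 8.5 pitch 0.0013 t 16.6
z 134.0 press 8.3 pitch 0.0016 t 16.8
z 133.0 press 8.4 pitch 0.0014 t 16.9
z 132.3 press 8.7 pitch 0.0014 t 16.9
z 131.6 press 9.9 pitch 0.0015 t 17.1
z 130.9 press 9.3 pitch 0.0015 t 17.1
z 130.2 press 9.3 pitch 0.0015 t 17.2
z 129.6 press 9.1 pitch 0.0016 t 17.4
z 128.9 press 10.4 pitch 0.0014 t 17.4
```

```bash
python3 -m inch '0 0 5 0 0 0;0 0 6 0 0 0;1 -28 0 0 0 0;1 -32 0 0 0 0;1.6 -24 0 0 0 0;0 0 0 0 0 0;0 0 -2 0 0 0;0 0 0 0 0 0'
python3 g.py 2 && python3 -m inch '0 0 -0.9 0 0 0' >/dev/null && python3 g.py 2 && python3 -m inch '0 0 -0.9 0 0 0' >/dev/null && python3 g.py 2 && python3 -m inch '0 0 -0.9 0 0 0' >/dev/null && python3 g.py 2 && python3 -m inch '0 0 -0.9 0 0 0' >/dev/null && python3 g.py 2 && python3 -m inch '0 0 -0.9 0 0 0' >/dev/null && python3 g.py 2
```

```text
time_s: 18.25
position: [565.2, -49.2, 135.7]
orientation: [3.141, -0.001, -3.097]
contact_force: [-0.4, -0.2, -3.5]
opening: 0.168
finger_force: 108.5
z 135.7 press 0.1 pitch -0.0015 t 18.2
z 135.3 press -0.4 pitch -0.0005 t 18.4
z 134.9 press 2.4 pitch -0.0002 t 18.4
```

```bash
python3 g.py 10.5 && python3 -m inch '0 0 -0.7 0 0 0' >/dev/null && python3 g.py 10.5 && python3 -m inch '0 0 -0.7 0 0 0' >/dev/null && python3 g.py 10.5 && python3 -m inch '0 0 -0.7 0 0 0' >/dev/null && python3 g.py 10.5 && python3 -m inch '0 0 -0.7 0 0 0' >/dev/null && python3 g.py 10.5 && python3 -m inch '0 0 -0.7 0 0 0' >/dev/null && python3 g.py 10.5 && python3 -m inch '0 0 -0.7 0 0 0' >/dev/null && python3 g.py 10.5 && python3 -m inch '0 0 -0.7 0 0 0' >/dev/null && python3 g.py 10.5 && python3 -m inch '0 0 -0.7 0 0 0' >/dev/null && python3 g.py 10.5 && python3 -m inch '0 0 -0.7 0 0 0' >/dev/null && python3 g.py 10.5
```

```text
z 134.9 press 2.4 pitch -0.0002 t 18.4
z 134.8 press 4.3 pitch 0.0003 t 18.6
z 134.6 press 7.0 pitch 0.0009 t 18.6
z 134.1 press 8.4 pitch 0.0015 t 18.8
z 133.3 press 7.3 pitch 0.0016 t 18.9
z 132.2 press 7.7 pitch 0.0013 t 18.9
z 131.1 press 7.5 pitch 0.0011 t 19.1
z 130.2 press 7.7 pitch 0.0009 t 19.1
z 129.4 press 8.9 pitch 0.0007 t 19.2
z 128.8 press 8.9 pitch 0.0008 t 19.4
```

```bash
python3 -m inch '0 0 4 0 0 0;0 0 4 0 0 0;-1 28 0 0 0 0;-1 32 0 0 0 0;-1.6 24 0 0 0 0;0 0 0 0 0 0;0 0 -3 0 0 0;0 0 0 0 0 0'
python3 g.py 2 && python3 -m inch '0 0 -0.9 0 0 0' >/dev/null && python3 g.py 2 && python3 -m inch '0 0 -0.9 0 0 0' >/dev/null && python3 g.py 2 && python3 -m inch '0 0 -0.9 0 0 0' >/dev/null && python3 g.py 2 && python3 -m inch '0 0 -0.9 0 0 0' >/dev/null && python3 g.py 2 && python3 -m inch '0 0 -0.9 0 0 0' >/dev/null && python3 g.py 2
```

```text
time_s: 20.15
position: [561.5, 33.4, 132.1]
orientation: [-3.141, -0.002, -3.098]
contact_force: [-0.2, 0.6, -4.4]
opening: 0.165
finger_force: 108.5
z 132.1 press -0.8 pitch -0.0021 t 20.1
z 132.0 press 1.2 pitch -0.0008 t 20.2
z 131.5 press -0.4 pitch -0.0003 t 20.4
z 130.7 press -0.6 pitch 0.0000 t 20.4
z 130.0 press 2.4 pitch 0.0001 t 20.6
```

```bash
python3 g.py 11.3 && python3 -m inch '0 0 -0.7 0 0 0' >/dev/null && python3 g.py 11.3 && python3 -m inch '0 0 -0.7 0 0 0' >/dev/null && python3 g.py 11.3 && python3 -m inch '0 0 -0.7 0 0 0' >/dev/null && python3 g.py 11.3 && python3 -m inch '0 0 -0.7 0 0 0' >/dev/null && python3 g.py 11.3 && python3 -m inch '0 0 -0.7 0 0 0' >/dev/null && python3 g.py 11.3 && python3 -m inch '0 0 -0.7 0 0 0' >/dev/null && python3 g.py 11.3 && python3 -m inch '0 0 -0.7 0 0 0' >/dev/null && python3 g.py 11.3 && python3 -m inch '0 0 -0.7 0 0 0' >/dev/null && python3 g.py 11.3 && python3 -m inch '0 0 -0.7 0 0 0' >/dev/null && python3 g.py 11.3
```

```text
z 130.0 press 2.4 pitch 0.0001 t 20.6
z 129.9 press 3.8 pitch 0.0004 t 20.6
z 129.7 press 6.3 pitch 0.0009 t 20.8
z 129.4 press 7.9 pitch 0.0014 t 20.9
z 128.6 press 7.8 pitch 0.0015 t 20.9
z 127.8 press 9.7 pitch 0.0014 t 21.1
z 127.1 press 9.5 pitch 0.0015 t 21.1
z 126.4 press 10.3 pitch 0.0015 t 21.2
z 125.7 press 9.0 pitch 0.0015 t 21.4
z 125.0 press 9.4 pitch 0.0015 t 21.4
```

```bash
python3 -m inch '0 0 5 0 0 0;0 0 5 0 0 0;1 -28 0 0 0 0;1 -32 0 0 0 0;1.6 -24 0 0 0 0;0 0 0 0 0 0;0 0 -2 0 0 0;0 0 0 0 0 0'
python3 g.py 2 && python3 -m inch '0 0 -0.9 0 0 0' >/dev/null && python3 g.py 2 && python3 -m inch '0 0 -0.9 0 0 0' >/dev/null && python3 g.py 2 && python3 -m inch '0 0 -0.9 0 0 0' >/dev/null && python3 g.py 2 && python3 -m inch '0 0 -0.9 0 0 0' >/dev/null && python3 g.py 2 && python3 -m inch '0 0 -0.9 0 0 0' >/dev/null && python3 g.py 2
```

```text
time_s: 22.25
position: [565.2, -49.1, 130.7]
orientation: [3.141, -0.001, -3.096]
contact_force: [0.7, 1.3, -3.3]
opening: 0.168
finger_force: 108.6
z 130.7 press 0.3 pitch -0.0014 t 22.2
z 130.4 press -0.2 pitch -0.0005 t 22.4
z 129.8 press 3.3 pitch -0.0002 t 22.4
```

```bash
python3 g.py 10.5 && python3 -m inch '0 0 -0.7 0 0 0' >/dev/null && python3 g.py 10.5 && python3 -m inch '0 0 -0.7 0 0 0' >/dev/null && python3 g.py 10.5 && python3 -m inch '0 0 -0.7 0 0 0' >/dev/null && python3 g.py 10.5 && python3 -m inch '0 0 -0.7 0 0 0' >/dev/null && python3 g.py 10.5 && python3 -m inch '0 0 -0.7 0 0 0' >/dev/null && python3 g.py 10.5 && python3 -m inch '0 0 -0.7 0 0 0' >/dev/null && python3 g.py 10.5 && python3 -m inch '0 0 -0.7 0 0 0' >/dev/null && python3 g.py 10.5 && python3 -m inch '0 0 -0.7 0 0 0' >/dev/null && python3 g.py 10.5
```

```text
z 129.8 press 3.3 pitch -0.0002 t 22.4
z 129.7 press 4.5 pitch 0.0003 t 22.6
z 129.6 press 7.1 pitch 0.0010 t 22.6
z 129.2 press 7.7 pitch 0.0015 t 22.8
z 128.3 press 7.5 pitch 0.0016 t 22.9
z 127.2 press 8.2 pitch 0.0014 t 22.9
z 126.1 press 7.1 pitch 0.0011 t 23.1
z 125.2 press 9.4 pitch 0.0009 t 23.1
z 124.5 press 9.8 pitch 0.0009 t 23.2
```

```bash
python3 -m inch '0 0 4 0 0 0;0 0 4 0 0 0;-1 28 0 0 0 0;-1 32 0 0 0 0;-1.6 24 0 0 0 0;0 0 0 0 0 0;0 0 -2 0 0 0;0 0 0 0 0 0'
python3 g.py 2 && python3 -m inch '0 0 -0.9 0 0 0' >/dev/null && python3 g.py 2 && python3 -m inch '0 0 -0.9 0 0 0' >/dev/null && python3 g.py 2 && python3 -m inch '0 0 -0.9 0 0 0' >/dev/null && python3 g.py 2 && python3 -m inch '0 0 -0.9 0 0 0' >/dev/null && python3 g.py 2 && python3 -m inch '0 0 -0.9 0 0 0' >/dev/null && python3 g.py 2
```

```text
time_s: 24.05
position: [561.7, 33.3, 129.1]
orientation: [-3.141, -0.002, -3.098]
contact_force: [-0.8, -0.1, -3.6]
opening: 0.17
finger_force: 108.6
z 129.1 press 0.0 pitch -0.0017 t 24.1
z 128.9 press -1.3 pitch -0.0006 t 24.1
z 128.2 press -0.2 pitch -0.0001 t 24.2
z 127.4 press -0.4 pitch -0.0000 t 24.4
z 126.6 press -0.6 pitch 0.0000 t 24.4
z 125.9 press 3.9 pitch 0.0000 t 24.6
```

```bash
python3 g.py 11 && python3 -m inch '0 0 -0.7 0 0 0' >/dev/null && python3 g.py 11 && python3 -m inch '0 0 -0.7 0 0 0' >/dev/null && python3 g.py 11 && python3 -m inch '0 0 -0.7 0 0 0' >/dev/null && python3 g.py 11 && python3 -m inch '0 0 -0.7 0 0 0' >/dev/null && python3 g.py 11 && python3 -m inch '0 0 -0.7 0 0 0' >/dev/null && python3 g.py 11 && python3 -m inch '0 0 -0.7 0 0 0' >/dev/null && python3 g.py 11 && python3 -m inch '0 0 -0.5 0 0 0' >/dev/null && python3 g.py 11 && python3 -m inch '0 0 -0.5 0 0 0' >/dev/null && python3 g.py 11
```

```text
z 125.9 press 3.9 pitch 0.0000 t 24.6
z 125.8 press 5.0 pitch 0.0004 t 24.6
z 125.6 press 7.7 pitch 0.0008 t 24.8
z 125.2 press 7.8 pitch 0.0015 t 24.9
z 124.3 press 9.2 pitch 0.0014 t 24.9
z 123.5 press 8.7 pitch 0.0014 t 25.1
z 122.8 press 9.8 pitch 0.0014 t 25.1
z 122.4 press 9.5 pitch 0.0015 t 25.2
z 121.9 press 9.2 pitch 0.0014 t 25.4
```

```bash
python3 g.py 11 && python3 -m inch '0 0 -0.5 0 0 0' >/dev/null && python3 g.py 11 && python3 -m inch '0 0 -0.5 0 0 0' >/dev/null && python3 g.py 11 && python3 -m inch '0 0 -0.5 0 0 0' >/dev/null && python3 g.py 11 && python3 -m inch '0 0 -0.5 0 0 0' >/dev/null && python3 g.py 11 && python3 -m inch '0 0 -0.5 0 0 0' >/dev/null && python3 g.py 11 && python3 -m inch '0 0 -0.5 0 0 0' >/dev/null && python3 g.py 11
```

```text
z 121.9 press 9.2 pitch 0.0014 t 25.4
z 121.4 press 9.1 pitch 0.0015 t 25.4
z 120.9 press 9.6 pitch 0.0015 t 25.6
z 120.4 press 9.3 pitch 0.0015 t 25.6
z 120.0 press 10.1 pitch 0.0015 t 25.8
z 119.7 press 11.9 pitch 0.0017 t 25.9
```

```bash
python3 -m inch '0 0 5 0 0 0;0 0 6 0 0 0;1 -28 0 0 0 0;1 -32 0 0 0 0;1.6 -24 0 0 0 0;0 0 0 0 0 0;0 0 -2 0 0 0;0 0 0 0 0 0'
python3 g.py 2 && python3 -m inch '0 0 -0.9 0 0 0' >/dev/null && python3 g.py 2 && python3 -m inch '0 0 -0.9 0 0 0' >/dev/null && python3 g.py 2 && python3 -m inch '0 0 -0.9 0 0 0' >/dev/null && python3 g.py 2 && python3 -m inch '0 0 -0.9 0 0 0' >/dev/null && python3 g.py 2 && python3 -m inch '0 0 -0.9 0 0 0' >/dev/null && python3 g.py 2
```

```text
time_s: 26.65
position: [565.4, -49.3, 126.2]
orientation: [3.141, -0.001, -3.097]
contact_force: [0.7, -0.1, -3.1]
opening: 0.169
finger_force: 108.7
z 126.2 press 0.5 pitch -0.0011 t 26.6
z 125.9 press 3.0 pitch -0.0005 t 26.8
```

```bash
python3 g.py 10.5 && python3 -m inch '0 0 -0.7 0 0 0' >/dev/null && python3 g.py 10.5 && python3 -m inch '0 0 -0.7 0 0 0' >/dev/null && python3 g.py 10.5 && python3 -m inch '0 0 -0.7 0 0 0' >/dev/null && python3 g.py 10.5 && python3 -m inch '0 0 -0.7 0 0 0' >/dev/null && python3 g.py 10.5 && python3 -m inch '0 0 -0.5 0 0 0' >/dev/null && python3 g.py 10.5 && python3 -m inch '0 0 -0.5 0 0 0' >/dev/null && python3 g.py 10.5 && python3 -m inch '0 0 -0.5 0 0 0' >/dev/null && python3 g.py 10.5 && python3 -m inch '0 0 -0.5 0 0 0' >/dev/null && python3 g.py 10.5
```

```text
z 125.9 press 3.0 pitch -0.0005 t 26.8
z 125.8 press 3.7 pitch -0.0003 t 26.9
z 125.6 press 6.8 pitch 0.0001 t 26.9
z 125.3 press 8.7 pitch 0.0010 t 27.1
z 124.6 press 8.6 pitch 0.0014 t 27.1
z 123.8 press 7.3 pitch 0.0013 t 27.2
z 122.9 press 8.0 pitch 0.0011 t 27.4
z 122.1 press 7.7 pitch 0.0009 t 27.4
z 121.5 press 7.9 pitch 0.0007 t 27.6
```

```bash
python3 g.py 10.8 && python3 -m inch '0 0 -0.5 0 0 0' >/dev/null && python3 g.py 10.8 && python3 -m inch '0 0 -0.5 0 0 0' >/dev/null && python3 g.py 10.8 && python3 -m inch '0 0 -0.5 0 0 0' >/dev/null && python3 g.py 10.8 && python3 -m inch '0 0 -0.5 0 0 0' >/dev/null && python3 g.py 10.8 && python3 -m inch '0 0 -0.5 0 0 0' >/dev/null && python3 g.py 10.8 && python3 -m inch '0 0 -0.5 0 0 0' >/dev/null && python3 g.py 10.8
```

```text
z 121.5 press 7.9 pitch 0.0007 t 27.6
z 121.0 press 8.1 pitch 0.0007 t 27.6
z 120.5 press 9.2 pitch 0.0007 t 27.8
z 120.0 press 8.1 pitch 0.0006 t 27.9
z 119.7 press 10.7 pitch 0.0006 t 27.9
z 119.7 press 12.7 pitch 0.0009 t 28.1
```

```bash
python3 -m inch '0 0 4 0 0 0;0 0 4 0 0 0;-1 28 0 0 0 0;-1 32 0 0 0 0;-1.6 24 0 0 0 0;0 0 0 0 0 0;0 0 -2 0 0 0;0 0 0 0 0 0'
python3 g.py 2 && python3 -m inch '0 0 -0.9 0 0 0' >/dev/null && python3 g.py 2 && python3 -m inch '0 0 -0.9 0 0 0' >/dev/null && python3 g.py 2 && python3 -m inch '0 0 -0.9 0 0 0' >/dev/null && python3 g.py 2 && python3 -m inch '0 0 -0.9 0 0 0' >/dev/null && python3 g.py 2 && python3 -m inch '0 0 -0.9 0 0 0' >/dev/null && python3 g.py 2
```

```text
time_s: 28.85
position: [561.6, 33.5, 123.5]
orientation: [-3.141, -0.002, -3.098]
contact_force: [0.0, -0.7, -4.6]
opening: 0.169
finger_force: 108.6
z 123.5 press -1.0 pitch -0.0019 t 28.9
z 123.4 press -0.3 pitch -0.0007 t 28.9
z 122.8 press 1.2 pitch -0.0001 t 29.1
z 122.0 press 0.3 pitch 0.0000 t 29.1
z 121.2 press 0.1 pitch 0.0001 t 29.2
z 120.7 press 4.6 pitch 0.0002 t 29.4
```

```bash
python3 g.py 10.5 && python3 -m inch '0 0 -0.6 0 0 0' >/dev/null && python3 g.py 10.5 && python3 -m inch '0 0 -0.5 0 0 0' >/dev/null && python3 g.py 10.5 && python3 -m inch '0 0 -0.5 0 0 0' >/dev/null && python3 g.py 10.5 && python3 -m inch '0 0 -0.5 0 0 0' >/dev/null && python3 g.py 10.5 && python3 -m inch '0 0 -0.5 0 0 0' >/dev/null && python3 g.py 10.5 && python3 -m inch '0 0 -0.5 0 0 0' >/dev/null && python3 g.py 10.5
```

```text
z 120.7 press 4.6 pitch 0.0002 t 29.4
z 120.6 press 5.2 pitch 0.0006 t 29.4
z 120.5 press 7.8 pitch 0.0010 t 29.6
z 120.2 press 8.5 pitch 0.0013 t 29.6
z 119.7 press 11.9 pitch 0.0012 t 29.8
```

```bash
python3 -m inch '0 0 10 0 0 0;0 0 20 0 0 0;0 0 20 0 0 0;0 0 5 0 0 0;-10 -8 0 0 0 0;-5 -15 0 0 0 -0.5;-5 -25 0 0 0 -0.5;-5 -30 0 0 0 -0.5;0 -30 0 0 0 -0.5;0 -30 0 0 0 -0.5;0 -30 0 0 0 -0.5;0 -30 0 0 0 -0.5'; python3 -m inch '10 -30 0 0 0 -0.5;10 -30 0 0 0 -0.5;15 -25 0 0 0 -0.5;10 -15 0 0 0 -0.5;5 -8 0 0 0 0;0 0 -20 0 0 0;0 0 -30 0 0 0;0 0 -30 0 0 0;0 0 -20 0 0 0;0 0 -10 0 0 0;0 0 -5 0 0 0;0 0 0 0 0 0'
```

```text
time_s: 30.95
position: [535.2, -165.9, 171.3]
orientation: [3.141, -0.003, 3.123]
contact_force: [0.5, -0.4, -3.7]
opening: 0.167
finger_force: 108.6
time_s: 32.15
position: [586.6, -271.8, 57.9]
orientation: [3.141, -0.001, 3.09]
contact_force: [0.1, 0.2, -2.0]
opening: 0.162
finger_force: 108.7
```

```bash
python3 -m inch '0 0 -3 0 0 0;0 0 -2 0 0 0;0 0 0 0 0 0' >/dev/null; python3 g.py 3 && python3 -m inch '0 0 -1 0 0 0' >/dev/null && python3 g.py 3 && python3 -m inch '0 0 -1 0 0 0' >/dev/null && python3 g.py 3 && python3 -m inch '0 0 -0.7 0 0 0' >/dev/null && python3 g.py 3 && python3 -m inch '0 0 -0.7 0 0 0' >/dev/null && python3 g.py 3 && python3 -m inch '0 0 -0.7 0 0 0' >/dev/null && python3 g.py 3
```

```text
z 54.0 press -0.0 pitch 0.0012 t 32.5
z 53.0 press -0.8 pitch 0.0012 t 32.5
z 51.6 press 0.4 pitch 0.0006 t 32.6
z 50.6 press 0.6 pitch 0.0001 t 32.8
z 50.2 press 3.8 pitch -0.0001 t 32.9
```

```bash
python3 -m inch '0 0 0 0 0 0;0 0 0 0 0 0;0 0 0 0 0 0;0 0 0 0 0 0;0 0 0 0 0 0;0 0 0 0 0 0' -0.3 && python3 -m inch '0 0 5 0 0 0;0 0 15 0 0 0;0 0 30 0 0 0;0 0 30 0 0 0;0 0 30 0 0 0;-20 20 20 0 0 0;-40 20 0 0 0 0;-40 20 0 0 0 0;-40 20 0 0 0 0;0 0 0 0 0 0;0 0 0 0 0 0'; python3 - <<'E'
from h import *
I=[env.read_camera(n)["img"][:,:,::-1] for n in("top","side")]
L=cv2.resize(I[0][130:280,200:400],None,fx=2,fy=2);M=cv2.resize(I[1][115:265,200:400],None,fx=2,fy=2)
cv2.imwrite("pics/d.png",np.hstack([L,M]))
E
```

```text
time_s: 33.45
position: [587.2, -271.9, 50.0]
orientation: [-3.142, 0.0, 3.09]
contact_force: [0.0, 0.1, -0.5]
opening: 0.651
finger_force: 0.0
time_s: 34.55
position: [446.7, -191.6, 181.1]
orientation: [-3.14, 0.002, 3.09]
contact_force: [0.3, -0.5, -0.1]
opening: 0.652
finger_force: 0.0
```

View pics/d.png

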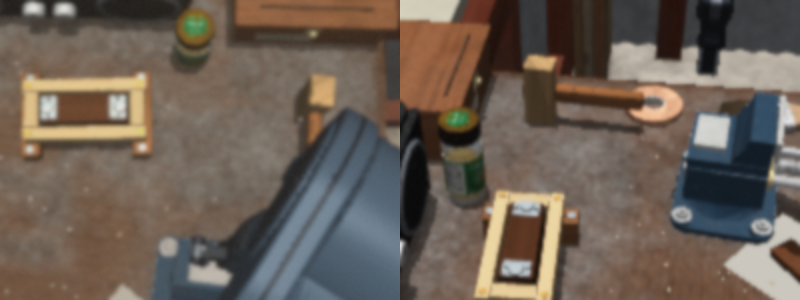

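The insert sits low and level in the frame at crop (85,108). The mallet stands at rest on its face at (322,90), the jar is where it was, and the gripper is clear of everything.

```bash
python3 -c "
from bench import env
print(env.close_job())"
```

```text
the job is handed in; nothing more can be done
None
```

I handed the job in at about 35 s, but it returned no verdict. The insert is fully down: both buttons stopped at about 70 mm, and the highest press I read was about 13 N. The mallet stands at rest on its striking face where it started, clear of the frame. The jar looked unmoved; the spool was outside the final picture, but no move went near it.

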